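Hang two parts caddies on the bench hook

ROBOT

A 7-joint arm with a two-finger parallel gripper is mounted at the origin on a cart in front of the work surface, level with it; the furniture and walls round the work are solid. World frame = base frame: x ahead of the robot, y to its left, z up, the work surface at z = 0. Lengths are in mm, angles in rad, forces in N, time in s.
With the tool pointing down it reaches from about 400 to 875 mm from the base axis. Payload 4.4 kg.
Tool frame: the origin (TCP) lies midway between the tips of the shut fingers; the grasp point (between the pads) lies 19 mm behind it; z points along the fingers, y is the line along which they close (so a half turn about z gives the same grasp; the last joint's range is limited). The gripper opens to 85 mm and grips with 20 to 120 N. Pads are 22 mm wide; open, the fingers measure 114 mm over their backs; the gripper's body (76 mm by 85 mm) begins 54 mm behind the grasp point. The pads swing forward as they close: fully open they stand 13 mm farther back than shut.
Start: joints at [1.176, 0.628, 0.038, 1.517, -0.027, 0.996, -0.02], TCP at [209.918, -615.185, 231.313] pointing down, gripper open.
Joint ranges: [-3.06, 3.06], [-0.37, 2.12], [-1.25, 1.32], [0.18, 2.47], [-1.1, 4.24], [0.23, 1.98], [-2.94, 2.94]. Speed limits (rad/s): [2.57, 2.57, 3.14, 3.14, 3.14, 3.14, 3.14].

INTERFACE

Orientations are given as [roll, pitch, yaw] about the fixed x, y, z axes, in that order (R = Rz(yaw) Ry(pitch) Rx(roll)).
In Python, from cell import telemetry, eyes, ctrl, finder gives the robot as it stands.
- The arm moves only by the tool move_arm, never from a script. Its argument "steps" is a list of rows, each a list of 7 numbers: the turn, a rotation vector about the world's x, y, z in degrees, then the shift along the world's x, y, z in m, then the finger opening in m, from 0 to 0.0854. A call has 1 to 5 rows; each row shifts and turns the commanded pose from where the row before left it; what a row does not reach is not made up. A row lasts 1/10 s, in which the tool goes at most 50 mm and 8.59 degrees, less where a joint would pass 70% of its speed; a pose out of reach is approached as far as the arm can. A call with a gripper value outside its range is refused whole. The fingers move at their own pace and stop on an object; the grip force is fixed at half the most. Time passes only in rows, so rows that do not move let the fingers close. It gives the time, the measured TCP pose, the force, the opening and the grip force at its end, in the units of the state.
- telemetry.read_state(): the state, without advancing time (a new reading comes with each control period).
- eyes.get_image(name): name is "side" or "top"; returns (picture, depth): 420x560x3 uint8, blue, green, red; 420x560 float32, mm along the optical axis (not along the pixel's ray), 0 where there is no reading.
- eyes.calibration(name): a dict with "fx", "fy", "cx", "cy" (pixels), "position" and "attitude" of the camera in the world. Camera axes: x right, y down, z forward; pixel columns grow to the right and rows downward; lengths in mm; the calibration is good to about 2 mm. A picture is of the moment at which its call begins. calibration takes no time and is no camera call.
- ctrl.finish_job(): hands the job in; it is judged then, once.
Trained networks look in the newest picture that a camera, given by its name, has taken for a name from the list of things; names that differ only in an ending like _2 or _b are one class to them, and where a whole thing is asked for, a point or a joint stands for the part that bears it (a point fixed in the world has none). Each returns a list of dicts, best first, with "confidence" (0 to 1); they miss things now and then, are a little off and sometimes report something else, mostly with a low value. They report only what shows in the picture. A call takes as long as a camera call.
- finder.boxes_of(camera, name): "location" ([x, y, z] in mm, in the coordinates of the camera as it stood for that picture, good to about 4 mm: the middle of the surface that is visible of it).
- finder.cut_out(camera, name): "mask" (420x560 bool, what is visible of it).
- finder.pinpoint(camera, name): "location" ([x, y, z] in mm, in the coordinates of the camera as it stood for that picture, good to about 4 mm: a listed point, or the origin of a listed thing).
The state is a dict: "clock": time; "qpos": joint angles; "qd": joint speeds; "tau": joint torques, N m; "eef_pos": TCP position; "tool_rot": TCP orientation; "force": force on the tool from outside, world axes, zero at the start; "torque": the same for the moment, N m; "width": finger opening in mm; "gripper_force": force on a finger pad.
Only numpy, scipy, OpenCV 4.12 (cv2) and the standard library are available. Lean on these libraries where they do the work, as an engineer would, in place of code of your own. Each camera call takes 0.05 s, during which the arm holds its last target. There are 200 camera calls.

TASK

Clear the bench: hang the blue parts caddy by its handle on the hook and push it to the back, close to the post, and let go; then hang the yellow caddy on the same hook, snug in front of the blue one, so that both hang freely, square across the arm. Leave the red caddy standing where it is.

Things in the scene. Friction and masses are not known exactly. Their poses are not given: they have to be found in the camera images.
- blue_caddy_mid (a point): Blue caddy: open box 40 (x) x 70 (y) x 45 mm high, 0.25 kg, with a steel wire handle (y-z plane) rising from its two narrow ends to a peak, topped by a blue grip lug 12 (x) x 22 (y) mm, from 110 to 160 mm above the underside; grip its upper 25 mm. Opening under the handle: 59 mm wide, from 45 to 108 mm up. Point: half-way up, 80 mm above the underside, z up. Same front and back.
- yellow_caddy_mid (a point): Yellow caddy, same shape and size as the blue one. Point: half-way up on its centre line, 80 mm above the underside and below the top of its lug; z up, y along the wide side.
- red_caddy_mid (a point): Red caddy, same shape and size as the blue one; a bystander. Point: half-way up on its centre line, 80 mm above the underside; z up, y along the wide side.
- hook_root (a point): Hook on a fixed stand. Point: on the arm's axis at the post's front face, 150 mm above the worktop. The arm, 12 mm thick, runs level along this frame's -x (towards the robot), straight for 145 mm, then turns up: it ends at 166 mm, its tip 23 mm above the axis. Post top 22 mm above the axis. A hung caddy is square across the arm, its point 22 mm below the axis.

How it is judged:
By the outcome, as a careful person would: the job done as asked, in the order asked, and still so for the second after the job is handed in, with the robot touching nothing.
It also fails if it takes over 72 s, if anything falls off the work surface, if the arm or the gripper's body presses on something with over 40 N, if the wrist force passes 120 N, or if a joint passes its speed limit or range.

## Working session

There is one attempt and no reset: what is moved stays moved. The work goes in short steps, Python scripts to look and compute and a tool call to move; the robot and the scene stay as the last step left them, time stands still between calls to the robot, and variables do not carry over. Pictures are saved under pics/ and viewed, at most 10 in all, crops included, and the job is handed in when it is done.

Besides the shell and the picture viewer there is one more tool, called after ">>>" by a JSON object that holds its "fn" and its "kwargs", one argument or row to a line. move_arm: Moves the arm, as the interface text tells. Its arguments: {"type":"object","properties":{"steps":{"type":"array"}},"required":["steps"]}

```bash
mkdir -p pics; ls; cat > h.py <<'E'
import numpy as np, cv2
from scipy.spatial.transform import Rotation as R
from cell import telemetry, eyes, ctrl, finder
def T(n):
    c=eyes.calibration(n); return c, np.array(c["position"]), c["attitude"]
def Rm(a):
    a=np.array(a,float)
    return a if a.shape==(3,3) else R.from_euler('xyz',a).as_matrix()
def w(n,p):
    c,t,a=T(n); return Rm(a)@np.array(p)+t
def cloud(n,d):
    c,t,a=T(n); v,u=np.mgrid[:420,:560]
    P=np.stack([(u-c["cx"])/c["fx"]*d,(v-c["cy"])/c["fy"]*d,d],-1)
    return P@Rm(a).T+t
E
python3 - <<'E'
from h import *
print(eyes.calibration("side"),eyes.calibration("top"),telemetry.read_state())
for n in("side","top"):
    im,d=eyes.get_image(n); cv2.imwrite(f"pics/{n}0.png",im); np.save(f"{n}d.npy",d);
    for k in("blue_caddy_mid","yellow_caddy_mid","red_caddy_mid","hook_root"):
        print(n,k,[(np.round(w(n,r["location"]),1),round(r["confidence"],2)) for r in finder.pinpoint(n,k)])
E
```

```text
pics
{'fx': 539.5581874616677, 'fy': 539.5581874616677, 'cx': 282.00300644321254, 'cy': 207.61894533780597, 'position': array([ 282.39014398, 1092.74044353, 1118.80651766]), 'attitude': array([-2.2336224 , -0.01282188, -2.91884337])} {'fx': 386.86862978134616, 'fy': 386.86862978134616, 'cx': 273.77431634200536, 'cy': 212.46967454110188, 'position': array([ 394.82913435, -116.20085078, 1006.11750684]), 'attitude': array([-2.96549212, -0.0160142 , -1.55832686])} {'clock': 0.0, 'qpos': array([ 1.1762103 ,  0.62933273,  0.03841243,  1.51841091, -0.02698221,
        0.99629214, -0.02002776]), 'qd': array([-7.88544119e-04, -6.92400475e-04,  1.16895621e-03,  1.27264115e-03,
        1.35032742e-03,  1.55253798e-03,  4.70150520e-05]), 'tau': array([ 1.44542469e-04, -5.63414204e+01,  1.22631546e+00, -1.93444848e+01,
        1.09642575e-02,  1.05832180e-02,  2.81788527e-05]), 'eef_pos': array([ 209.71057191, -614.55844363,  230.38351574]), 'tool_rot': array([-3.13966685e+00,  2.32590770e-05,  3.28790881e-01]), 'force': array([-0.54321008, -0.04226801, -0.64899191]), 'torque': array([-0.00944532,  0.02550689, -0.00998884]), 'gripper_force': 0.0, 'width': 85.51481176119088}
side blue_caddy_mid [(array([451.6,  57.8,  80.9]), 0.61)]
side yellow_caddy_mid [(array([ 512. , -444.9,   81.7]), 0.56)]
side red_caddy_mid [(array([499.4, 218.8,  80.6]), 0.95)]
side hook_root [(array([ 649.9, -246.4,  148.7]), 0.82)]
top blue_caddy_mid []
top yellow_caddy_mid [(array([ 512.6, -445.4,   80. ]), 0.59)]
top red_caddy_mid [(array([496.2, 219.9,  76.6]), 0.86)]
top hook_root [(array([ 649.9, -244.5,  151.7]), 0.76)]
```

View pics/side0.png

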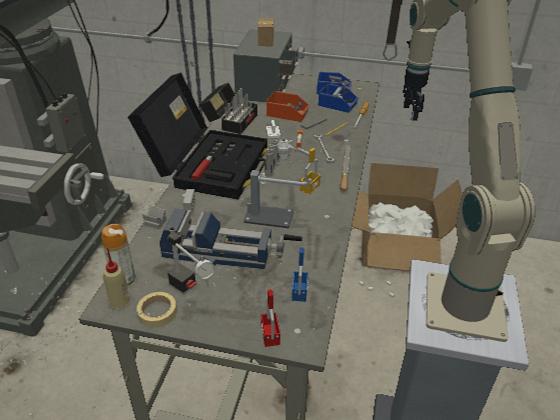

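View pics/top0.png

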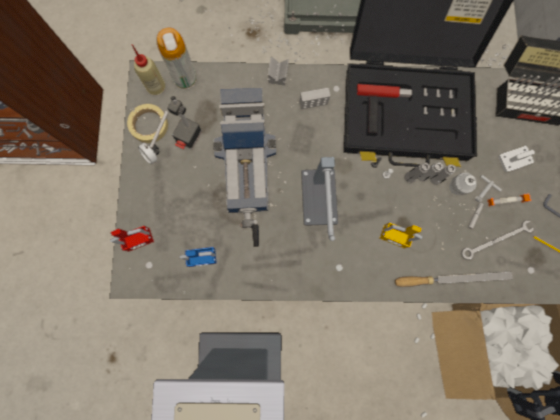

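```bash
python3 - <<'E'
from h import *
for n in("side","top"):
    im,_=eyes.get_image(n); P=cloud(n,np.load(f"{n}d.npy"))
    for k in("blue_caddy_mid","yellow_caddy_mid","red_caddy_mid"):
        for r in finder.cut_out(n,k)[:1]:
            m=r["mask"]&np.isfinite(P).all(-1); p=P[m]; 
            for lo,hi in((115,165),(38,50)):
                q=p[(p[:,2]>lo)&(p[:,2]<hi)]
                if len(q)>8:
                    print(n,k,round(r["confidence"],2),lo,len(q),q.mean(0).round(1),q.max(0).round(),cv2.minAreaRect(q[:,:2].astype(np.float32)))
    # hook arm: points at z 150-160 near
    q=P[(P[...,2]>140)&(P[...,2]<165)&(P[...,0]>440)&(P[...,0]<640)&(P[...,1]<-180)&(P[...,1]>-330)]
    if len(q):
        l=cv2.fitLine(q[:,:2].astype(np.float32),cv2.DIST_HUBER,0,.01,.01).ravel(); print(n,"arm",len(q),l,np.degrees(np.arctan2(l[1],l[0])),q.min(0),q.max(0))
E
```

```text
side blue_caddy_mid 0.56 115 72 [450.6  61.4 143. ] [457.  69. 164.] ((451.32318115234375, 57.35359191894531), (11.440865516662598, 23.350440979003906), 5.899329662322998)
side blue_caddy_mid 0.56 38 98 [450.8  61.6  43.4] [474.  94.  50.] ((452.177734375, 55.840187072753906), (38.69636154174805, 74.61804962158203), 10.616010665893555)
side yellow_caddy_mid 0.62 115 70 [ 512.8 -439.8  140.8] [ 522. -428.  163.] ((513.2313842773438, -442.701416015625), (27.669536590576172, 14.317444801330566), 70.4507827758789)
side yellow_caddy_mid 0.62 38 57 [ 508.1 -448.3   43.3] [ 539. -400.   50.] ((514.279052734375, -441.6561584472656), (78.69319152832031, 45.11355209350586), 68.66120147705078)
side red_caddy_mid 0.67 115 105 [494.4 226.1 143.9] [503. 234. 163.] ((495.1878662109375, 222.80679321289062), (12.111732482910156, 22.81707191467285), 14.883158683776855)
side red_caddy_mid 0.67 38 131 [493.7 226.7  43.7] [526. 260.  50.] ((494.8958740234375, 222.70477294921875), (40.07012939453125, 75.90299224853516), 22.676280975341797)
side arm 189 [ 9.9891472e-01  4.6576217e-02  5.6117395e+02 -2.4749
[... 603 characters left out ...]
6388854980469)
top yellow_caddy_mid 0.59 38 93 [ 509.4 -436.9   43.5] [ 544. -405.   49.] ((514.9340209960938, -442.8707275390625), (72.56896209716797, 38.71678161621094), 67.69010925292969)
top red_caddy_mid 0.89 115 113 [496.4 216.2 145.6] [506. 228. 163.] ((496.698974609375, 218.98712158203125), (11.248395919799805, 22.12579917907715), 24.67317771911621)
top red_caddy_mid 0.89 38 105 [492.1 214.7  43.5] [528. 254.  50.] ((497.15509033203125, 218.95521545410156), (40.16350555419922, 72.92581176757812), 24.019145965576172)
top arm 340 [ 9.9917805e-01  4.0536836e-02  5.6689856e+02 -2.4997545e+02] 2.323226 [ 487.62485734 -259.81618087  146.09922493] [ 639.90928869 -241.68892719  164.75737151]
```

>>> {"fn": "move_arm", "kwargs": {
  "steps": [
    [0, 0, 0, 0.036, 0.034, 0, 0.0854],
    [0, 0, 0, 0.036, 0.034, 0, 0.0854],
    [0, 0, 0, 0.036, 0.034, 0, 0.0854],
    [0, 0, 0, 0.036, 0.034, 0, 0.0854],
    [0, 0, 0, 0.036, 0.034, 0, 0.0854]
  ]
}}

```text
clock: 1.4
eef_pos: [391.2, -443.8, 231.5]
tool_rot: [3.141, -0.0, 0.329]
force: [-0.1, -1.8, 0.7]
width: 85.4
gripper_force: 0.0
```

```bash
python3 - <<'E'
from h import *
s=cv2.imread("pics/side0.png"); 
a=cv2.resize(s[235:355,240:330],None,fx=4,fy=4,interpolation=cv2.INTER_CUBIC)
b=cv2.resize(s[140:230,235:330],(400,480*90*95//(95*90)),interpolation=cv2.INTER_CUBIC)
cv2.imwrite("pics/crop1.png",np.hstack([a,cv2.resize(s[140:235,240:330],(360,380),interpolation=cv2.INTER_CUBIC)] if 0 else [a,cv2.copyMakeBorder(cv2.resize(s[140:230,240:330],(360,360),interpolation=cv2.INTER_CUBIC),0,120,0,0,0)]))
for n in("side","top"):
    P=cloud(n,np.load(f"{n}d.npy"))
    q=P[(P[...,2]>30)&(P[...,2]<250)&(P[...,0]>380)&(P[...,0]<520)&(P[...,1]<10)&(P[...,1]>-230)]
    print(n,len(q),q.min(0),q.max(0))
E
```

```text
side 86 [474.37748971 -93.98651128  67.36790179] [519.38126366 -72.29003513  85.13034102]
top 122 [477.619863   -92.08166861  71.04861655] [519.39023007 -74.22186872  84.53556684]
```

View pics/crop1.png

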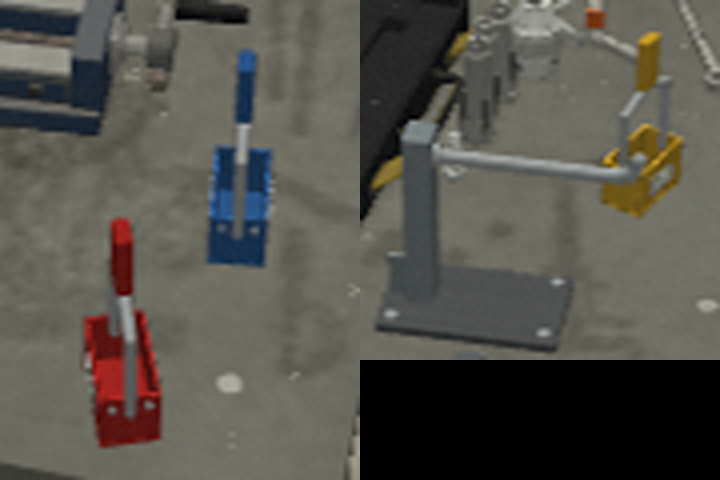

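The crop shows the handle with upright sides (yellow at about 625–665, 80–130) that converge to a peak under the lug, and the hook arm running level from (440,155) to (640,170). The vise handle tops out at z = 85 and starts at x = 474, so it is out of the way.

>>> {"fn": "move_arm", "kwargs": {
  "steps": [
    [0, 0, -1, 0.006, 0.05, 0, 0.0854],
    [0, 0, -1, 0.006, 0.05, 0, 0.0854],
    [0, 0, -1, 0.006, 0.05, 0, 0.0854],
    [0, 0, -1, 0.006, 0.05, 0, 0.0854],
    [0, 0, -1, 0.006, 0.05, 0, 0.0854]
  ]
}}

```text
clock: 1.9
eef_pos: [419.9, -195.1, 231.6]
tool_rot: [3.141, -0.001, 0.241]
force: [1.4, 0.9, 0.2]
width: 85.4
gripper_force: 0.0
```

>>> {"fn": "move_arm", "kwargs": {
  "steps": [
    [0, 0, -1, 0.006, 0.05, 0, 0.0854],
    [0, 0, -1, 0.006, 0.05, 0, 0.0854],
    [0, 0, -1, 0.006, 0.05, 0, 0.0854],
    [0, 0, -1, 0.006, 0.05, 0, 0.0854],
    [0, 0, -1, 0.006, 0.05, 0, 0.0854]
  ]
}}

```text
clock: 2.4
eef_pos: [449.7, 53.2, 231.7]
tool_rot: [3.141, -0.001, 0.153]
force: [0.7, 0.3, 0.0]
width: 85.3
gripper_force: 0.0
```

```bash
python3 - <<'E'
from h import *
s=telemetry.read_state(); print(s["clock"],s["eef_pos"],np.degrees(s["tool_rot"]))
E
```

```text
2.4 [449.67059341  53.24777066 231.71321437] [ 1.79993352e+02 -6.82809605e-02  8.78782338e+00]
```

>>> {"fn": "move_arm", "kwargs": {
  "steps": [
    [0, 0, 0, 0.002, 0.001, -0.03, 0.0854],
    [0, 0, 0, 0, 0, -0.03, 0.0854],
    [0, 0, 0, 0, 0, -0.03, 0.0854],
    [0, 0, 0, 0, 0, -0.014, 0.0854],
    [0, 0, 0, 0, 0, 0, 0.0854]
  ]
}}

```text
clock: 2.9
eef_pos: [450.2, 52.1, 125.8]
tool_rot: [3.142, 0.004, 0.154]
force: [0.5, 0.1, -0.3]
width: 85.3
gripper_force: 0.0
```

>>> {"fn": "move_arm", "kwargs": {
  "steps": [
    [0, 0, 0, 0, 0, 0, 0.01],
    [0, 0, 0, 0, 0, 0, 0.01],
    [0, 0, 0, 0, 0, 0, 0.01],
    [0, 0, 0, 0, 0, 0, 0.01],
    [0, 0, 0, 0, 0, 0, 0.01]
  ]
}}

```text
clock: 3.4
eef_pos: [451.9, 52.8, 128.0]
tool_rot: [-3.141, -0.001, 0.154]
force: [-1.0, 1.3, 6.5]
width: 21.0
gripper_force: 59.1
```

>>> {"fn": "move_arm", "kwargs": {
  "steps": [
    [0, 0, 0, 0, 0, 0, 0.01],
    [0, 0, 0, 0, 0, 0, 0.01],
    [0, 0, 0, 0, 0, 0, 0.01]
  ]
}}

```text
clock: 3.7
eef_pos: [452.0, 52.8, 128.0]
tool_rot: [-3.141, -0.001, 0.155]
force: [-0.7, 1.4, 6.7]
width: 20.7
gripper_force: 59.1
```

>>> {"fn": "move_arm", "kwargs": {
  "steps": [
    [0, 0, 0, 0, 0, 0.02, 0.01],
    [0, 0, 0, 0, 0, 0.03, 0.01],
    [0, 0, 0, 0, 0, 0.03, 0.01],
    [0, 0, 0, -0.01, -0.01, 0.02, 0.01],
    [0, 0, 0, -0.015, -0.02, 0, 0.01]
  ]
}}

```text
clock: 4.2
eef_pos: [428.8, 23.3, 229.7]
tool_rot: [-3.141, -0.007, 0.157]
force: [0.3, -0.7, -2.0]
width: 20.8
gripper_force: 59.1
```

>>> {"fn": "move_arm", "kwargs": {
  "steps": [
    [0, 0, -1, 0, -0.04, 0, 0.01],
    [0, 0, -1, 0, -0.04, 0, 0.01],
    [0, 0, -1, 0, -0.04, 0, 0.01],
    [0, 0, -1, 0, -0.04, 0, 0.01],
    [0, 0, -1, 0, -0.04, 0, 0.01]
  ]
}}

```text
clock: 4.7
eef_pos: [425.8, -179.3, 227.2]
tool_rot: [-3.141, 0.001, 0.066]
force: [1.4, -0.6, -2.2]
width: 21.0
gripper_force: 59.2
```

>>> {"fn": "move_arm", "kwargs": {
  "steps": [
    [0, 0, -1, 0, -0.035, 0, 0.01],
    [0, 0, -0.3, 0, -0.028, 0, 0.01],
    [0, 0, 0, 0, -0.015, -0.005, 0.01],
    [0, 0, 0, 0, 0, -0.004, 0.01],
    [0, 0, 0, 0, 0, 0, 0.01]
  ]
}}

```text
clock: 5.2
eef_pos: [425.8, -253.9, 217.2]
tool_rot: [-3.139, 0.002, 0.045]
force: [-0.2, 0.1, -2.5]
width: 21.3
gripper_force: 59.2
```

```bash
cat > look.py <<'E'
from h import *
import sys
tag=sys.argv[1]; names=sys.argv[2:]
s=telemetry.read_state(); print(s["clock"],s["eef_pos"].round(1),np.degrees(s["tool_rot"]).round(1),s["width"],s["gripper_force"])
for n in("side","top"):
    im,d=eyes.get_image(n); cv2.imwrite(f"pics/{n}{tag}.png",im); np.save(f"{n}{tag}.npy",d); P=cloud(n,d)
    for k in names:
        print(n,k,[(np.round(w(n,r["location"]),1),round(r["confidence"],2)) for r in finder.pinpoint(n,k)[:2]])
        if k!="hook_root":
          for r in finder.cut_out(n,k)[:1]:
            q=P[r["mask"]]; q=q[np.abs(q[:,2]-np.percentile(q[:,2],98))<200]; zs=np.percentile(q[:,2],[1,99]); print("  z range",zs.round(1))
            for lo,hi in((-50,200),):
                b=q[q[:,2]<zs[0]+48]; print("  box",len(b),cv2.minAreaRect(b[:,:2].astype(np.float32)),b.min(0).round(),b.max(0).round())
    q=P[(P[...,2]>140)&(P[...,2]<175)&(P[...,0]>475)&(P[...,0]<600)&(P[...,1]<-215)&(P[...,1]>-290)]
    for x in range(480,600,20):
        m=q[(abs(q[:,0]-x)<10)]
        if len(m): print("  arm x",x,len(m),"y",m[:,1].min().round(1),m[:,1].max().round(1),"z",m[:,2].max().round(1))
a,b=[cv2.imread(f"pics/{n}{tag}.png") for n in("side","top")]
cv2.imwrite(f"pics/both{tag}.png",np.hstack([cv2.resize(a[130:250,220:350],(390,360)),cv2.resize(b[150:270,270:400],(390,360))]))
E
python3 look.py 1 blue_caddy_mid hook_root
```

```text
5.2 [ 425.8 -253.9  217.2] [-1.799e+02  1.000e-01  2.600e+00] 21.29162933869699 59.217689037323
side blue_caddy_mid [(array([ 428.2, -249.4,  170.5]), 0.73)]
  z range [  1.6 202.2]
  box 10 ((421.7708740234375, -338.9148864746094), (52.991546630859375, 24.33014488220215), 49.27572250366211) [ 413. -367.    1.] [ 448. -322.    5.]
side hook_root [(array([ 649.7, -244.8,  149.4]), 0.81)]
  arm x 480 15 y -259.0 -242.7 z 175.0
  arm x 500 27 y -256.0 -243.9 z 172.5
  arm x 520 26 y -259.1 -243.8 z 158.6
  arm x 540 24 y -257.7 -239.2 z 160.0
  arm x 560 24 y -255.5 -242.4 z 159.7
  arm x 580 24 y -258.2 -240.0 z 157.9
top blue_caddy_mid [(array([ 429.3, -254.9,  171.6]), 0.68)]
top hook_root [(array([ 650.3, -245.6,  148.4]), 0.62)]
  arm x 480 16 y -260.3 -248.9 z 172.9
  arm x 500 44 y -259.4 -248.2 z 172.4
  arm x 520 52 y -258.6 -247.1 z 159.6
  arm x 540 44 y -256.2 -247.1 z 157.6
  arm x 560 50 y -256.8 -245.0 z 158.3
  arm x 580 43 y -254.7 -245.2 z 159.0
```

View pics/both1.png

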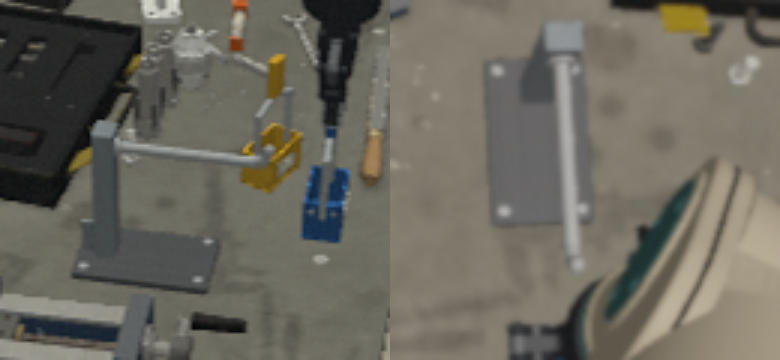

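The left panel (side view) shows the blue caddy at (325,200) held upright in front of the hook tip at (270,150). The right panel (top view) shows the hook arm running from (565,60) to (577,262), with the caddy hidden behind the robot. A lateral correction of about -3.5 mm puts it on the arm's line.

>>> {"fn": "move_arm", "kwargs": {
  "steps": [
    [0, 0, 0, 0, -0.0035, 0, 0.01],
    [0, 0, 0, 0.015, 0.0007, 0, 0.01],
    [0, 0, 0, 0.02, 0.0009, 0, 0.01],
    [0, 0, 0, 0.02, 0.0009, 0, 0.01],
    [0, 0, 0, 0.02, 0.0009, 0, 0.01]
  ]
}}

```text
clock: 6.1
eef_pos: [502.2, -256.1, 218.4]
tool_rot: [3.141, -0.0, 0.044]
force: [0.9, 0.1, -3.3]
width: 20.7
gripper_force: 59.3
```

>>> {"fn": "move_arm", "kwargs": {
  "steps": [
    [0, 0, 0, 0.01, 0.0005, 0, 0.01],
    [0, 0, 0, 0, 0, 0, 0.01]
  ]
}}

```text
clock: 6.3
eef_pos: [512.6, -255.1, 218.1]
tool_rot: [-3.142, -0.001, 0.046]
force: [-0.2, 0.1, -2.3]
width: 21.2
gripper_force: 59.3
```

```bash
python3 look.py 2 blue_caddy_mid
```

```text
6.3 [ 512.6 -255.1  218.1] [-180.    -0.     2.6] 21.17297938401518 59.25603747367859
side blue_caddy_mid [(array([ 514.5, -248.9,  169.9]), 0.7), (array([ 512.5, -445.4,   77.2]), 0.46)]
  z range [ 90.1 213.7]
  box 262 ((511.5671691894531, -251.90953063964844), (41.265663146972656, 80.33711242675781), 1.5608108043670654) [ 491. -292.   86.] [ 532. -212.  138.]
  arm x 480 16 y -254.9 -245.1 z 174.8
  arm x 500 37 y -258.0 -215.7 z 169.7
  arm x 520 49 y -289.8 -215.6 z 173.2
  arm x 540 23 y -255.9 -242.1 z 159.1
  arm x 560 24 y -257.6 -239.7 z 158.6
  arm x 580 27 y -258.4 -241.9 z 159.9
top blue_caddy_mid [(array([ 515.6, -254.1,  171.6]), 0.74)]
  z range [656.8 665.4]
  box 6 ((435.2562561035156, -169.18923950195312), (0.2123902440071106, 5.611062049865723), 64.33724212646484) [ 433. -170.  657.] [ 438. -168.  665.]
  arm x 500 15 y -250.9 -217.1 z 171.8
  arm x 520 2 y -247.5 -218.4 z 168.5
  arm x 560 20 y -254.1 -245.4 z 158.4
  arm x 580 43 y -255.2 -245.2 z 158.7
```

View pics/both2.png

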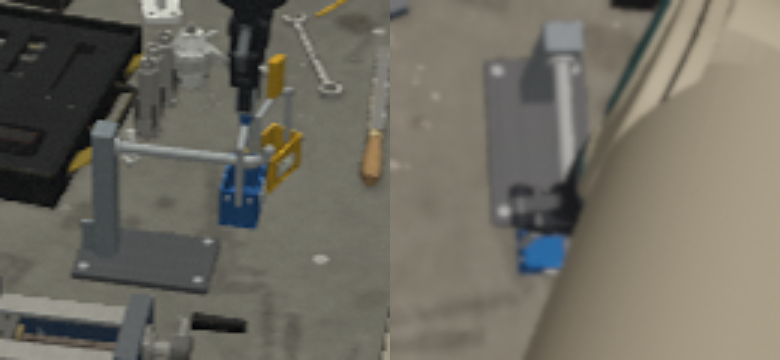

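The side view shows the handle threaded over the arm, with the caddy at (240,195) and the tip at (268,150) in front of it. I'll slide it back now.

>>> {"fn": "move_arm", "kwargs": {
  "steps": [
    [0, 0, 0, 0.025, 0.0011, 0, 0.01],
    [0, 0, 0, 0.025, 0.0011, 0, 0.01],
    [0, 0, 0, 0.025, 0.0012, 0, 0.01],
    [0, 0, 0, 0.023, 0.001, 0, 0.01],
    [0, 0, 0, 0, 0, 0, 0.01]
  ]
}}

```text
clock: 7.1
eef_pos: [612.4, -249.7, 218.1]
tool_rot: [-3.141, -0.003, 0.047]
force: [-0.6, 0.1, -1.9]
width: 21.0
gripper_force: 59.3
```

>>> {"fn": "move_arm", "kwargs": {
  "steps": [
    [0, 0, 0, 0, 0, -0.015, 0.01],
    [0, 0, 0, 0, 0, -0.015, 0.01],
    [0, 0, 0, 0, 0, -0.005, 0.01],
    [0, 0, 0, 0.004, 0.0002, 0, 0.01],
    [0, 0, 0, 0, 0, 0, 0.01]
  ]
}}

```text
clock: 7.6
eef_pos: [614.3, -250.9, 184.0]
tool_rot: [3.141, -0.002, 0.044]
force: [0.5, -0.8, -2.2]
width: 20.6
gripper_force: 59.3
```

```bash
python3 - <<'E'
from h import *
for n in ("side","top"):
    im,d=eyes.get_image(n); cv2.imwrite(f"pics/{n}3.png",im); P=cloud(n,d)
    for k in("blue_caddy_mid","hook_root"): print(n,k,[(np.round(w(n,r["location"]),1),round(r["confidence"],2)) for r in finder.pinpoint(n,k)[:2]])
    for r in finder.cut_out(n,"blue_caddy_mid")[:1]:
        q=P[r["mask"]]; b=q[(q[:,2]<105)&(q[:,2]>45)&(q[:,0]>550)]
        if len(b):print("box",len(b),cv2.minAreaRect(b[:,:2].astype(np.float32)),np.percentile(b,[2,98],axis=0).round(1))
    q=P[(P[...,2]>60)&(P[...,2]<168)&(P[...,0]>635)&(P[...,0]<690)&(P[...,1]<-215)&(P[...,1]>-280)]
    if len(q): print("post",len(q),np.percentile(q,[2,98],axis=0).round(1))
E
```

```text
side blue_caddy_mid [(array([ 613.5, -247.9,  137.5]), 0.87), (array([498. , 219.4,  82.2]), 0.29)]
side hook_root [(array([ 648.1, -247.5,  150.6]), 0.81)]
box 303 ((613.1017456054688, -249.97982788085938), (42.059024810791016, 83.83358764648438), 1.2359871864318848) [[ 592.7 -287.7   57.3]
 [ 633.1 -211.1  103.4]]
post 265 [[ 639.1 -251.2   62.2]
 [ 670.6 -226.1  165.2]]
top blue_caddy_mid []
top hook_root []
```

>>> {"fn": "move_arm", "kwargs": {
  "steps": [
    [0, 0, 0, 0.006, 0.0003, 0, 0.01],
    [0, 0, 0, 0.004, 0.0002, 0, 0.01],
    [0, 0, 0, 0, 0, 0, 0.01]
  ]
}}

```text
clock: 8.3
eef_pos: [624.6, -249.8, 183.2]
tool_rot: [-3.141, -0.001, 0.045]
force: [0.2, -0.1, -2.0]
width: 21.2
gripper_force: 59.3
```

>>> {"fn": "move_arm", "kwargs": {
  "steps": [
    [0, 0, 0, 0.002, 0.0001, 0, 0.01],
    [0, 0, 0, 0, 0, 0, 0.01]
  ]
}}

```text
clock: 8.5
eef_pos: [625.7, -250.1, 183.2]
tool_rot: [-3.142, -0.0, 0.045]
force: [-0.3, -0.4, -2.1]
width: 21.2
gripper_force: 59.3
```

>>> {"fn": "move_arm", "kwargs": {
  "steps": [
    [0, 0, 0, 0, 0, -0.004, 0.01],
    [0, 0, 0, 0, 0, 0, 0.01]
  ]
}}

```text
clock: 8.7
eef_pos: [624.9, -250.0, 178.6]
tool_rot: [-3.141, 0.001, 0.044]
force: [-0.7, -0.3, -2.3]
width: 21.1
gripper_force: 59.3
```

>>> {"fn": "move_arm", "kwargs": {
  "steps": [
    [0, 0, 0, 0, 0, -0.003, 0.01],
    [0, 0, 0, 0, 0, 0, 0.01]
  ]
}}

```text
clock: 8.9
eef_pos: [625.5, -250.4, 176.9]
tool_rot: [3.141, -0.0, 0.044]
force: [-0.8, -0.7, 1.8]
width: 20.9
gripper_force: 60.0
```

>>> {"fn": "move_arm", "kwargs": {
  "steps": [
    [0, 0, 0, 0.002, 0.0001, 0.0005, 0.01],
    [0, 0, 0, 0, 0, 0, 0.01]
  ]
}}

```text
clock: 9.1
eef_pos: [627.6, -249.9, 176.9]
tool_rot: [-3.142, -0.0, 0.045]
force: [-0.8, 0.7, 0.6]
width: 20.9
gripper_force: 59.6
```

>>> {"fn": "move_arm", "kwargs": {
  "steps": [
    [0, 0, 0, 0, 0, 0, 0.035],
    [0, 0, 0, 0, 0, 0, 0.05],
    [0, 0, 0, 0, 0, 0, 0.05],
    [0, 0, 0, 0, 0, 0, 0.05]
  ]
}}

```text
clock: 9.5
eef_pos: [627.7, -250.1, 176.8]
tool_rot: [3.141, -0.0, 0.044]
force: [-0.2, 0.4, 0.5]
width: 49.9
gripper_force: 0.0
```

```bash
cat > chk.py <<'E'
from h import *
import sys
for n in ("side","top"):
    im,d=eyes.get_image(n); cv2.imwrite(f"pics/{n}{sys.argv[1]}.png",im); P=cloud(n,d)
    for k in sys.argv[2:]:
      print(n,k,[(np.round(w(n,r["location"]),1),round(r["confidence"],2)) for r in finder.pinpoint(n,k)[:2]])
      for r in finder.cut_out(n,k)[:1]:
        q=P[r["mask"]]
        for lo,hi in((48,100),(165,215)):
            b=q[(q[:,2]<hi)&(q[:,2]>lo)&(q[:,0]>400)]
            if len(b):print("  ",lo,hi,len(b),cv2.minAreaRect(b[:,:2].astype(np.float32)),np.percentile(b,[2,98],axis=0).round(1).tolist())
a,b=[cv2.imread(f"pics/{n}{sys.argv[1]}.png") for n in("side","top")]
cv2.imwrite(f"pics/both{sys.argv[1]}.png",np.hstack([cv2.resize(a[130:250,220:350],(390,360)),cv2.resize(b[150:270,270:400],(390,360))]))
E
python3 chk.py 4 blue_caddy_mid
```

```text
side blue_caddy_mid [(array([ 629.2, -243.8,  128.3]), 0.91)]
   48 100 322 ((630.42724609375, -240.28695678710938), (50.3543815612793, 84.2994613647461), 1.8930479288101196) [[605.6, -280.8, 51.6], [651.3, -203.1, 97.8]]
   165 215 4 ((620.6511840820312, -231.68284606933594), (6.008754730224609, 19.292081832885742), 33.08319091796875) [[618.2, -240.0, 165.1], [628.2, -222.9, 180.8]]
top blue_caddy_mid [(array([499.8, 220.2,  78. ]), 0.39)]
```

View pics/both4.png

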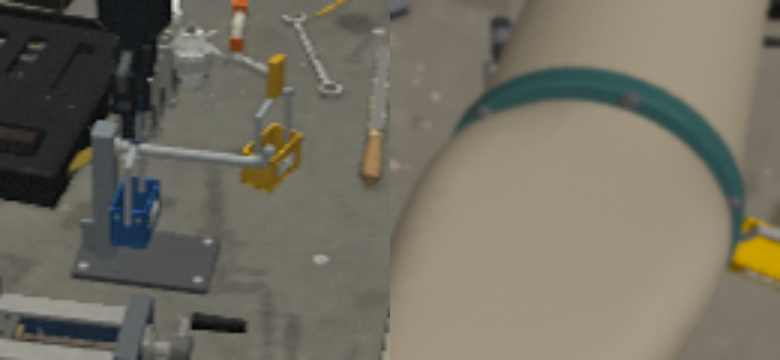

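>>> {"fn": "move_arm", "kwargs": {
  "steps": [
    [0, 0, 0, 0, 0, 0.015, 0.05],
    [0, 0, 0, 0, 0, 0.025, 0.05],
    [0, 0, 0, 0, 0, 0.025, 0.06],
    [0, 0, 0, 0, 0, 0.01, 0.0854],
    [0, 0, 0, 0, 0, 0, 0.0854]
  ]
}}

```text
clock: 10.3
eef_pos: [628.6, -250.5, 254.3]
tool_rot: [3.14, -0.004, 0.044]
force: [-0.6, -0.8, 0.2]
width: 85.0
gripper_force: 0.0
```

>>> {"fn": "move_arm", "kwargs": {
  "steps": [
    [0, 0, -4, -0.02, -0.04, 0, 0.0854],
    [0, 0, -5, -0.02, -0.04, 0, 0.0854],
    [0, 0, -5, -0.025, -0.04, 0, 0.0854],
    [0, 0, -5, -0.025, -0.04, 0, 0.0854],
    [0, 0, -6, -0.025, -0.034, 0, 0.0854]
  ]
}}

```text
clock: 10.8
eef_pos: [510.3, -445.8, 250.4]
tool_rot: [3.141, 0.002, -0.397]
force: [0.4, -0.1, -0.2]
width: 85.7
gripper_force: 0.0
```

```bash
python3 chk.py 5 blue_caddy_mid yellow_caddy_mid
```

```text
side blue_caddy_mid [(array([ 628.5, -244. ,  128.8]), 0.97)]
   48 100 308 ((626.1079711914062, -243.73312377929688), (42.72858428955078, 86.0953598022461), 2.499858856201172) [[606.0, -283.6, 51.3], [646.2, -205.1, 98.1]]
   165 215 72 ((626.0105590820312, -246.3336181640625), (25.674518585205078, 12.066643714904785), 78.00666046142578) [[620.8, -258.0, 165.7], [632.7, -235.8, 209.9]]
side yellow_caddy_mid [(array([ 512.1, -444.7,   77.8]), 0.64)]
   48 100 68 ((513.3051147460938, -443.4403991699219), (77.97952270507812, 33.087501525878906), 50.04572677612305) [[497.0, -480.4, 48.2], [535.4, -405.4, 99.4]]
   165 215 4 ((488.70330810546875, -253.90072631835938), (9.468842506408691, 2.104409694671631), 23.045623779296875) [[484.1, -255.5, 170.8], [492.5, -251.3, 173.6]]
top blue_caddy_mid [(array([ 633.3, -251.1,  129.2]), 0.9)]
   48 100 407 ((627.2556762695312, -244.62890625), (40.08839416503906, 71.61559295654297), 0.9715260863304138) [[607.9, -279.2, 49.2], [646.7, -209.3, 97.2]]
   165 215 111 ((628.1796264648438, -250.71888732910156), (11.110550880432129, 23.123390197753906), 2.7008543014526367) [[622.9, -261.5, 169.8], [633.5, -239.6, 210.1]]
top yellow_caddy_mid [(array([ 514.3, -446.6,   79. ]), 0.81)]
   48 100 51 ((508.7181091308594, -440.0755310058594), (72.06278228759766, 20.935972213745117), 68.41534423828125) [[499.8, -474.4, 48.1], [530.1, -409.4, 99.9]]
```

View pics/both5.png

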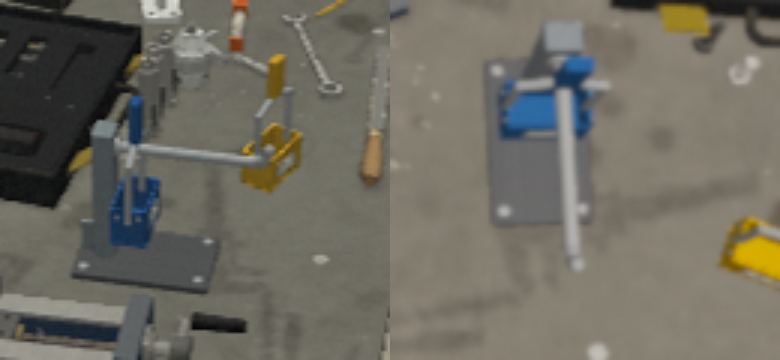

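Both views show blue on the arm by the post: side at (133,190), top at (545,105), about 3 mm from the post and leaning about 3°. I'll check that lean again later. Yellow is untouched, so I'm going down for it.

>>> {"fn": "move_arm", "kwargs": {
  "steps": [
    [0, 0, 0, 0.002, 0, -0.03, 0.0854],
    [0, 0, 0, 0, 0, -0.035, 0.0854],
    [0, 0, 0, 0, 0, -0.03, 0.0854],
    [0, 0, 0, 0, 0, -0.028, 0.0854],
    [0, 0, 0, 0, 0, 0, 0.0854]
  ]
}}

```text
clock: 11.8
eef_pos: [512.8, -441.0, 124.6]
tool_rot: [-3.139, 0.008, -0.391]
force: [0.3, 0.6, -0.1]
width: 85.3
gripper_force: 0.0
```

>>> {"fn": "move_arm", "kwargs": {
  "steps": [
    [0, 0, 0, 0, 0, 0, 0.01],
    [0, 0, 0, 0, 0, 0, 0.01],
    [0, 0, 0, 0, 0, 0, 0.01],
    [0, 0, 0, 0, 0, 0, 0.01],
    [0, 0, 0, 0, 0, 0, 0.01]
  ]
}}

```text
clock: 12.3
eef_pos: [514.9, -445.1, 130.2]
tool_rot: [3.14, -0.002, -0.392]
force: [0.5, -0.6, 3.8]
width: 20.7
gripper_force: 59.5
```

>>> {"fn": "move_arm", "kwargs": {
  "steps": [
    [0, 0, 0, 0, 0, 0, 0.01],
    [0, 0, 0, 0, 0, 0, 0.01]
  ]
}}

```text
clock: 12.5
eef_pos: [515.0, -445.1, 130.1]
tool_rot: [3.14, -0.002, -0.392]
force: [0.1, -1.3, 6.2]
width: 20.8
gripper_force: 59.8
```

```bash
python3 chk.py 6 blue_caddy_mid yellow_caddy_mid
```

```text
side blue_caddy_mid [(array([ 628.9, -243. ,  132.4]), 0.78)]
   48 100 307 ((630.0865478515625, -244.77830505371094), (49.475215911865234, 80.94683074951172), 1.3937840461730957) [[605.8, -281.7, 51.6], [648.1, -206.1, 97.6]]
   165 215 63 ((626.9330444335938, -245.30514526367188), (12.526375770568848, 25.0235538482666), 14.333649635314941) [[620.8, -251.1, 166.6], [632.8, -234.5, 211.6]]
side yellow_caddy_mid [(array([ 512.5, -443.2,   78.8]), 0.69), (array([498.3, 221.8,  80. ]), 0.44)]
   48 100 48 ((514.1632080078125, -441.0641174316406), (75.58190155029297, 29.52916717529297), 87.43917846679688) [[497.9, -478.2, 49.0], [530.0, -404.8, 98.5]]
   165 215 3 ((487.0414733886719, -254.6640625), (6.329564571380615, 0.8647624850273132), 15.36698055267334) [[484.2, -255.9, 170.1], [490.1, -254.2, 174.3]]
top blue_caddy_mid [(array([ 630.8, -246.8,  127.7]), 0.56)]
   48 100 401 ((627.2642211914062, -244.77810668945312), (40.064910888671875, 72.818359375), 1.3290231227874756) [[607.9, -279.1, 49.1], [646.8, -209.4, 96.2]]
   165 215 116 ((628.4962768554688, -250.5522918701172), (11.961758613586426, 22.708208084106445), 1.2422494888305664) [[622.7, -261.7, 166.4], [634.1, -239.3, 210.5]]
top yellow_caddy_mid [(array([ 513.6, -443.5,   80.2]), 0.82)]
```

>>> {"fn": "move_arm", "kwargs": {
  "steps": [
    [0, 0, 0, 0, 0, 0.02, 0.01],
    [0, 0, 0, 0, 0, 0.03, 0.01],
    [0, 0, 0, 0, 0, 0.03, 0.01],
    [0, 0, 0, -0.015, 0.01, 0.025, 0.01],
    [0, 0, 0, -0.03, 0.02, 0, 0.01]
  ]
}}

```text
clock: 13.5
eef_pos: [472.4, -415.9, 236.7]
tool_rot: [3.139, -0.008, -0.391]
force: [-0.5, -0.7, -2.9]
width: 21.2
gripper_force: 59.2
```

>>> {"fn": "move_arm", "kwargs": {
  "steps": [
    [0, 0, 5, -0.03, 0.03, 0, 0.01],
    [0, 0, 5, -0.015, 0.035, 0, 0.01],
    [0, 0, 5, 0, 0.035, 0, 0.01],
    [0, 0, 5, 0, 0.03, -0.005, 0.01],
    [0, 0, 5.1, 0, 0.029, -0.009, 0.01]
  ]
}}

```text
clock: 14.0
eef_pos: [424.1, -253.3, 219.8]
tool_rot: [-3.141, -0.0, 0.05]
force: [1.3, -0.5, -2.7]
width: 21.1
gripper_force: 59.2
```

>>> {"fn": "move_arm", "kwargs": {
  "steps": [
    [0, 0, 0, 0, 0, 0, 0.01],
    [0, 0, 0, 0, 0, 0, 0.01]
  ]
}}

```text
clock: 14.2
eef_pos: [424.1, -254.1, 219.4]
tool_rot: [-3.141, 0.001, 0.047]
force: [-0.2, -0.5, -2.0]
width: 20.9
gripper_force: 59.5
```

```bash
python3 - <<'E'
from h import *
s=telemetry.read_state(); print(s["eef_pos"].round(1),np.degrees(s["tool_rot"]).round(1))
for n in ("side","top"):
    im,d=eyes.get_image(n); cv2.imwrite(f"pics/{n}7.png",im); P=cloud(n,d)
    print(n,[(np.round(w(n,r["location"]),1),round(r["confidence"],2)) for r in finder.pinpoint(n,"yellow_caddy_mid")[:2]])
    q=P[(P[...,2]>88)&(P[...,2]<138)&(P[...,0]>385)&(P[...,0]<470)&(P[...,1]<-200)&(P[...,1]>-310)]
    if len(q): print(cv2.minAreaRect(q[:,:2].astype(np.float32)),np.percentile(q,[2,98],axis=0).round(1).tolist())
E
```

```text
[ 424.1 -254.1  219.4] [-1.799e+02  1.000e-01  2.700e+00]
side [(array([ 424. , -253.8,  168.6]), 0.83)]
((422.82763671875, -252.29150390625), (42.65543746948242, 82.50594329833984), 4.854957103729248) [[401.6, -291.4, 90.7], [442.0, -214.9, 136.8]]
top [(array([ 424. , -255.1,  169.3]), 0.68), (array([ 630.6, -249.3,  131.9]), 0.68)]
((410.8008728027344, -243.5245361328125), (14.116785049438477, 46.602210998535156), 0.981312096118927) [[403.5, -264.1, 90.2], [417.5, -221.6, 136.4]]
```

>>> {"fn": "move_arm", "kwargs": {
  "steps": [
    [0, 0, 0, 0, -0.002, 0.0015, 0.01],
    [0, 0, 0, 0.018, 0.0008, 0, 0.01],
    [0, 0, 0, 0.02, 0.0009, 0, 0.01],
    [0, 0, 0, 0.02, 0.0009, 0, 0.01],
    [0, 0, 0, 0.02, 0.0009, 0, 0.01]
  ]
}}

```text
clock: 14.9
eef_pos: [503.2, -254.3, 221.4]
tool_rot: [3.141, -0.0, 0.045]
force: [-0.6, -0.6, -3.4]
width: 20.9
gripper_force: 59.5
```

>>> {"fn": "move_arm", "kwargs": {
  "steps": [
    [0, 0, 0, 0.02, 0.0009, 0, 0.01],
    [0, 0, 0, 0.02, 0.0009, 0, 0.01],
    [0, 0, 0, 0.02, 0.0009, 0, 0.01],
    [0, 0, 0, 0.01, 0.0005, 0, 0.01],
    [0, 0, 0, 0, 0, 0, 0.01]
  ]
}}

```text
clock: 15.4
eef_pos: [573.5, -250.2, 220.9]
tool_rot: [-3.141, -0.0, 0.047]
force: [-0.1, -0.6, -2.4]
width: 20.9
gripper_force: 59.5
```

```bash
python3 chk.py 8 blue_caddy_mid yellow_caddy_mid
```

```text
side blue_caddy_mid [(array([ 630.3, -244.3,  131.9]), 0.7)]
   48 100 315 ((628.634765625, -243.66424560546875), (46.276668548583984, 86.06937408447266), 2.2237160205841064) [[605.9, -282.7, 50.5], [647.2, -205.7, 97.9]]
   165 215 73 ((626.81298828125, -244.7576446533203), (12.504776000976562, 26.757034301757812), 13.74443244934082) [[620.8, -256.5, 167.1], [633.4, -231.8, 209.4]]
side yellow_caddy_mid [(array([ 572.3, -250.4,  167.3]), 0.75)]
   48 100 32 ((574.8485107421875, -251.85646057128906), (28.25659942626953, 73.39305114746094), 7.221513271331787) [[556.4, -287.5, 91.9], [591.6, -214.3, 99.6]]
   165 215 62 ((571.9710693359375, -247.76683044433594), (9.934525489807129, 79.73546600341797), 6.784610271453857) [[565.8, -285.7, 166.2], [575.5, -210.6, 211.4]]
top blue_caddy_mid [(array([ 629.7, -248.1,  131.4]), 0.48)]
top yellow_caddy_mid []
   48 100 3 ((579.0022583007812, -215.83358764648438), (3.5369036197662354, 0.6262071132659912), 12.422154426574707) [[577.3, -216.0, 92.0], [580.6, -215.2, 99.4]]
   165 215 6 ((569.8412475585938, -214.28367614746094), (1.5253372192382812, 6.461854457855225), 75.37991333007812) [[566.7, -215.7, 169.5], [572.6, -213.5, 192.6]]
```

View pics/both8.png

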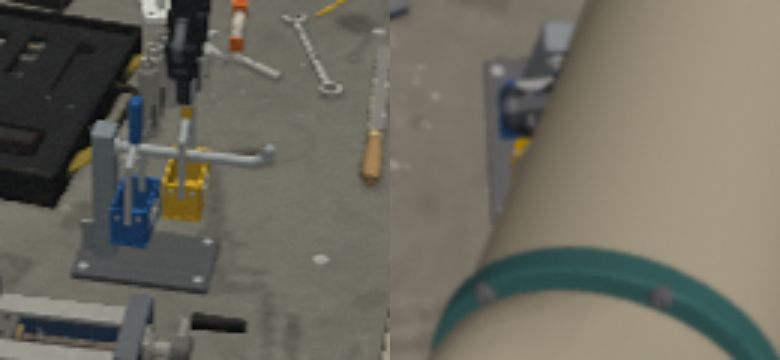

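The side view shows yellow threaded on the arm at (183,190), in front of blue at (135,200), with a gap of about 14 mm.

>>> {"fn": "move_arm", "kwargs": {
  "steps": [
    [0, 0, 0, 0, 0.001, -0.015, 0.01],
    [0, 0, 0, 0, 0, -0.015, 0.01],
    [0, 0, 0, 0, 0, -0.008, 0.01],
    [0, 0, 0, 0.005, 0.0002, 0, 0.01],
    [0, 0, 0, 0.005, 0.0002, 0, 0.01]
  ]
}}

```text
clock: 16.4
eef_pos: [583.3, -249.2, 183.7]
tool_rot: [3.141, -0.001, 0.046]
force: [0.3, -0.6, -2.9]
width: 20.8
gripper_force: 59.4
```

>>> {"fn": "move_arm", "kwargs": {
  "steps": [
    [0, 0, 0, 0, 0, 0, 0.01],
    [0, 0, 0, 0.002, 0.0001, -0.001, 0.01],
    [0, 0, 0, 0, 0, 0, 0.01]
  ]
}}

```text
clock: 16.7
eef_pos: [584.9, -248.8, 182.6]
tool_rot: [3.141, -0.001, 0.046]
force: [-0.2, -0.1, -3.0]
width: 21.0
gripper_force: 59.5
```

```bash
python3 - <<'E'
from h import *
n="side"
im,d=eyes.get_image(n); P=cloud(n,d); cv2.imwrite("pics/side9.png",im)
for k in("blue_caddy_mid","yellow_caddy_mid"):
    print(k,[(np.round(w(n,r["location"]),1),round(r["confidence"],2)) for r in finder.pinpoint(n,k)[:2]])
    for r in finder.cut_out(n,k)[:1]:
        b=P[r["mask"]]; b=b[(b[:,2]<105)&(b[:,2]>45)&(b[:,0]>500)]; print(np.percentile(b,[2,50,98],axis=0).round(1).tolist())
E
```

```text
blue_caddy_mid [(array([ 629.2, -245. ,  130. ]), 0.61), (array([499.2, 221.7,  80.5]), 0.59)]
[[606.2, -282.6, 52.2], [625.8, -216.6, 80.8], [646.2, -205.9, 100.0]]
yellow_caddy_mid [(array([ 587. , -249.2,  132.4]), 0.84)]
[[561.8, -284.1, 53.4], [581.4, -223.0, 80.1], [603.6, -209.0, 100.7]]
```

>>> {"fn": "move_arm", "kwargs": {
  "steps": [
    [0, 0, 0, 0, 0, -0.003, 0.01],
    [0, 0, 0, 0.002, 0.0001, 0, 0.01],
    [0, 0, 0, 0, 0, 0, 0.01]
  ]
}}

```text
clock: 17.25
eef_pos: [586.6, -249.0, 179.3]
tool_rot: [3.141, -0.0, 0.046]
force: [-0.9, -0.4, -2.7]
width: 21.2
gripper_force: 59.6
```

>>> {"fn": "move_arm", "kwargs": {
  "steps": [
    [0, 0, 0, 0.0015, 0.0001, 0, 0.01],
    [0, 0, 0, 0, 0, 0, 0.01]
  ]
}}

```text
clock: 17.45
eef_pos: [588.2, -248.7, 179.3]
tool_rot: [3.141, -0.0, 0.046]
force: [-0.0, -0.1, -1.6]
width: 21.1
gripper_force: 59.6
```

>>> {"fn": "move_arm", "kwargs": {
  "steps": [
    [0, 0, 0, 0, 0, -0.0015, 0.01],
    [0, 0, 0, 0, 0, 0, 0.01]
  ]
}}

```text
clock: 17.65
eef_pos: [588.4, -248.8, 178.9]
tool_rot: [3.141, -0.001, 0.046]
force: [-2.0, 1.3, 3.8]
width: 20.7
gripper_force: 60.4
```

```bash
python3 - <<'E'
from h import *
n="side"
for i in range(2):
  im,d=eyes.get_image(n); P=cloud(n,d); cv2.imwrite("pics/side10.png",im)
  for k in("blue_caddy_mid","yellow_caddy_mid"):
    print(k,[(np.round(w(n,r["location"]),1),round(r["confidence"],2)) for r in finder.pinpoint(n,k)[:1]])
    for r in finder.cut_out(n,k)[:1]:
        b=P[r["mask"]]; b=b[(b[:,2]<105)&(b[:,2]>45)&(b[:,0]>500)]; print(np.percentile(b,[2,50,98],axis=0).round(1).tolist())
print(telemetry.read_state()["force"])
E
```

```text
blue_caddy_mid [(array([ 627.1, -243. ,  129.5]), 0.78)]
[[604.5, -283.1, 51.4], [627.7, -214.1, 78.3], [645.7, -206.1, 101.0]]
yellow_caddy_mid []
[[565.4, -285.0, 52.3], [583.8, -220.0, 76.5], [606.2, -208.5, 102.6]]
blue_caddy_mid []
[[606.3, -282.7, 52.8], [627.6, -214.7, 79.6], [646.6, -204.6, 100.6]]
yellow_caddy_mid [(array([ 588.2, -250.3,  125.7]), 0.87)]
[[565.2, -285.6, 50.1], [584.5, -221.2, 77.5], [606.7, -207.3, 100.3]]
[-2.55111084  0.27947517  6.45249673]
```

>>> {"fn": "move_arm", "kwargs": {
  "steps": [
    [0, 0, 0, 0, 0, 0.0005, 0.01],
    [0, 0, 0, 0, 0, 0, 0.03],
    [0, 0, 0, 0, 0, 0, 0.05],
    [0, 0, 0, 0, 0, 0, 0.05],
    [0, 0, 0, 0, 0, 0, 0.05]
  ]
}}

```text
clock: 18.65
eef_pos: [588.0, -248.6, 178.1]
tool_rot: [-3.141, 0.0, 0.046]
force: [0.9, -0.3, 0.3]
width: 50.5
gripper_force: 0.0
```

>>> {"fn": "move_arm", "kwargs": {
  "steps": [
    [0, 0, 0, 0, 0, 0.015, 0.05],
    [0, 0, 0, 0, 0, 0.025, 0.05],
    [0, 0, 0, 0, 0, 0.03, 0.05],
    [0, 0, 0, 0, 0, 0.01, 0.05],
    [0, 0, 0, 0, 0, 0, 0.05]
  ]
}}

```text
clock: 19.15
eef_pos: [588.9, -249.0, 259.8]
tool_rot: [3.14, -0.003, 0.046]
force: [0.5, -0.0, -0.3]
width: 50.1
gripper_force: 0.0
```

>>> {"fn": "move_arm", "kwargs": {
  "steps": [
    [0, 0, 0, -0.01, -0.045, 0, 0.05],
    [0, 0, 0, -0.01, -0.045, 0, 0.05],
    [0, 0, 0, -0.01, -0.045, 0, 0.05],
    [0, 0, 0, -0.01, -0.045, 0, 0.05],
    [0, 0, 0, -0.01, -0.045, 0, 0.05]
  ]
}}

```text
clock: 19.65
eef_pos: [536.8, -474.7, 256.1]
tool_rot: [-3.139, 0.002, 0.046]
force: [0.9, 0.1, 0.6]
width: 50.1
gripper_force: 0.0
```

```bash
python3 chk.py 11 blue_caddy_mid yellow_caddy_mid
```

```text
side blue_caddy_mid [(array([ 630.1, -241.2,  129.2]), 0.56)]
side yellow_caddy_mid [(array([ 586.9, -248.8,  126.9]), 0.66)]
   48 100 296 ((586.509521484375, -252.36585998535156), (43.56319046020508, 86.17245483398438), 5.477611541748047) [[565.5, -290.5, 50.0], [607.1, -212.8, 97.7]]
   165 215 58 ((586.1477661132812, -240.10308837890625), (9.521254539489746, 18.316102981567383), 13.157276153564453) [[580.3, -249.1, 165.8], [590.3, -231.6, 212.2]]
top blue_caddy_mid [(array([ 631.2, -248. ,  131.2]), 0.96)]
   48 100 274 ((630.7298583984375, -244.41635131835938), (40.969627380371094, 73.49457550048828), 10.246970176696777) [[608.1, -278.4, 49.1], [647.8, -209.4, 97.4]]
   165 215 108 ((616.6857299804688, -254.5038299560547), (41.64580154418945, 20.276927947998047), 25.350662231445312) [[622.7, -259.8, 169.1], [633.4, -239.2, 210.9]]
top yellow_caddy_mid [(array([ 588.9, -247.8,  129.8]), 0.72)]
   48 100 358 ((597.2490844726562, -250.82904052734375), (59.658050537109375, 72.55549621582031), 6.048078536987305) [[567.5, -285.9, 48.9], [609.3, -217.0, 96.8]]
   165 215 101 ((588.5248413085938, -245.3480682373047), (12.440014839172363, 21.294845581054688), 1.3783024549484253) [[582.5, -255.2, 168.5], [594.5, -235.1, 211.1]]
```

View pics/both11.png

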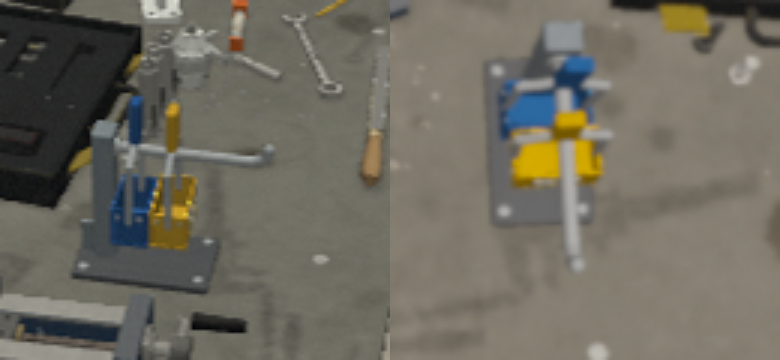

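Both hang on the arm, snug and clear of the gripper (side: blue 133,210 and yellow 172,215). They lean slightly in opposite directions, so I'll check whether they are still swinging.

>>> {"fn": "move_arm", "kwargs": {
  "steps": [
    [0, 0, 0, 0, 0, 0, 0.05],
    [0, 0, 0, 0, 0, 0, 0.05],
    [0, 0, 0, 0, 0, 0, 0.05],
    [0, 0, 0, 0, 0, 0, 0.05],
    [0, 0, 0, 0, 0, 0, 0.05]
  ]
}}

```text
clock: 20.65
eef_pos: [538.0, -473.7, 258.3]
tool_rot: [3.142, -0.0, 0.046]
force: [-0.4, -0.7, -0.3]
width: 49.8
gripper_force: 0.0
```

```bash
cat > lean.py <<'E'
from h import *
n="top"
for i in range(4):
  im,d=eyes.get_image(n); P=cloud(n,d); o=[telemetry.read_state()["clock"]]
  hsv=cv2.cvtColor(im,cv2.COLOR_BGR2HSV)
  for nm,lo,hi in(("blue",100,125),("yel",20,32)):
    m=(hsv[...,0]>=lo)&(hsv[...,0]<=hi)&(hsv[...,1]>140)&(P[...,0]>555)&(P[...,0]<655)&(P[...,1]>-300)&(P[...,1]<-195)
    q=P[m]; b=q[(q[:,2]>80)&(q[:,2]<103)]; l=q[(q[:,2]>200)&(q[:,2]<214)]
    for s in(b,l):
      r=cv2.minAreaRect(s[:,:2].astype(np.float32)); o+=[nm,len(s),np.round(r[0],1).tolist(),np.round(r[1],1).tolist(),round(r[2],1)]
  print(o)
E
python3 lean.py
```

```text
[20.7, 'blue', 23, [623.5, -243.0], [64.6, 37.4], 82.8, 'blue', 48, [628.3, -250.3], [18.7, 10.6], 90.0, 'yel', 75, [588.0, -251.2], [46.0, 71.4], 11.1, 'yel', 54, [587.7, -245.4], [10.3, 20.3], 8.1]
[20.75, 'blue', 22, [624.1, -243.3], [64.4, 37.8], 82.4, 'blue', 49, [627.9, -250.1], [18.3, 11.1], 89.2, 'yel', 75, [590.1, -253.0], [42.3, 71.6], 3.6, 'yel', 54, [587.7, -245.2], [11.2, 19.7], 5.9]
[20.8, 'blue', 24, [624.6, -244.0], [64.5, 38.3], 84.7, 'blue', 49, [628.1, -251.3], [20.1, 10.7], 85.5, 'yel', 79, [593.4, -252.7], [49.1, 71.3], 3.7, 'yel', 55, [588.0, -245.3], [11.7, 19.9], 3.5]
[20.85, 'blue', 23, [624.9, -244.5], [65.0, 37.7], 85.4, 'blue', 51, [628.2, -250.3], [11.5, 18.9], 2.2, 'yel', 73, [594.0, -252.8], [49.8, 71.0], 3.0, 'yel', 53, [587.9, -245.1], [10.8, 20.4], 5.6]
```

```bash
python3 -c "
from h import *
eyes.get_image('top'); print([w('top',r['location']).round(1) for r in finder.pinpoint('top','red_caddy_mid')[:1]])
print(ctrl.finish_job())"
```

```text
[array([ 591.2, -249.5,  128.6])]
the job is handed in; nothing more can be done
None
```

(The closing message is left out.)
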